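# Square a carton up in the labelling jig

### The job

Get the long low carton ready for labelling: first clear the hand stamp out of the labelling jig and stand it upright in the middle of the square rubber mat, letting go of it. Then put the long carton flat on the jig's plate, its long side along the long fence, and push it right into the corner so that it is flush against both fences, and finish while still holding it firmly pressed against both (do not let go, do not crush it). Leave everything else where it is.

Things in the scene. Friction and masses are not known exactly. Their poses are not given: they have to be found in the camera images.
- jig: Labelling jig fixed to the bench: flat aluminium plate 160 (x) x 220 (y) x 6 mm thick with two steel fences on it. Origin: centre of its underside, on the bench. Its x points roughly away from the robot, y to the robot's left. It stands at a different place and yaw each time (up to about 17 degrees either way).
- long_fence: Dark steel bar 12 (x) x 220 (y) x 18 mm high on the jig's plate along its far (+x) edge, full length; its top is 24 mm above the bench. Its inner face looks to the jig's -x. Origin: centre of its underside, 74 mm to +x of the jig's origin. Fixed to the jig.
- short_fence: Dark steel bar 148 (x) x 12 (y) x 18 mm high on the jig's plate along its right (-y) edge; its top is 24 mm above the bench. Its inner face looks to the jig's +y. Origin: centre of its underside. Fixed to the jig. The carton drags on plate and fences (friction about 1), which takes up part of a sideways push; 10 to 15 N seats it, over 60 N crushes it.
- corner (a point): The inner corner where the two fences' inner faces meet, on the plate's upper face (6 mm above the bench); at x 68 mm, y -98 mm in the jig's frame, axes parallel to the jig's. The carton's place is on its -x, +y side: with the carton home its origin lies at x -28 mm, y +55 mm from this point.
- long_carton: Long low cardboard carton, rigid, 56 (x) x 110 (y) x 64 mm high, 0.25 to 0.5 kg, on the bench to the left. Origin: centre of its underside; the same after a half turn. Taller than the fences: gripped across its 56 mm by its upper half, a finger passes over the fence.
- stamp: Hand stamp standing upright on the jig near the corner, about 0.15 kg: black plastic foot 36 (x) x 56 (y) x 18 mm with a round wooden upright handle on its middle, thickest (26 mm diameter) from 52 to 84 mm above the underside, top at 92 mm. Origin: centre of its underside.
- square_mat: Square black rubber mat, 100 x 100 x 4 mm, fixed flat on the bench to the robot's right. Origin: centre of its underside.
- round_mat: Round black rubber mat, 100 mm diameter, 4 mm thick, fixed flat on the bench to the robot's right; not used. It and the square mat swap places from time to time.
- square_carton: Another cardboard carton, 74 x 72 x 84 mm high, not to be moved; it and the long carton swap places from time to time. Origin: centre of its underside.
- label_pad: Pad of white labels 38 x 45 x 12 mm lying on the left end of the jig's plate, not to be moved. Origin: centre of its underside.
- bottle: Blue drinking bottle, 70 mm diameter, 200 mm high, far left of the bench, not to be moved. Origin: centre of its underside.
- tape_roll: Roll of brown tape lying flat, 100 mm diameter, 48 mm high, beyond the jig, not to be moved. Origin: centre of its underside.
- tape_measure: Grey tape measure 50 x 65 x 36 mm, beyond the jig, not to be moved. Origin: centre of its underside.
- dispenser: Blue desk tape dispenser 160 x 60 mm, 95 mm high, to the right near the robot, not to be moved. Origin: centre of its underside.

How it is judged:
On the way, in this order (a step that is already met when the one before it is completed fails the run):
1. the stamp stands upright in the middle of the square mat, let go (horizontal distance between stamp and square_mat below 0.025 m and height (world z) of stamp between 0.001 and 0.008 m and angle between stamp's own z axis and vertical below 0.1 rad and contact force between the fingers and stamp below 0.1 N and linear speed of stamp below 0.03 m/s), for 0.2 s.
2. then the long carton is home in the corner, pressed against both fences (x of long_carton in the frame of corner between -0.0315 and -0.0245 m and y of long_carton in the frame of corner between 0.0515 and 0.0585 m and z of long_carton in the frame of corner between -0.003 and 0.003 m and angle between the y axis of long_carton and the y axis of jig, either way round below 0.025 rad and angle between long_carton's own z axis and vertical below 0.04 rad and contact force between long_carton and long_fence above 1.5 N and contact force between long_carton and short_fence above 1.5 N and contact force between any of the fingers, the arm and long_carton above 1 N and linear speed of long_carton below 0.01 m/s), for 0.2 s.
At the end, for the whole second after the job is handed in: Long carton flat on the plate, long side along the long fence within 0.025 rad, within 3.5 mm of home, at rest, pressed by the robot with over 1.5 N on each fence at once; stamp upright, released, within 25 mm of the square mat's middle (all of step 1 and all of step 2); the arm keeps its last pose, push and grip.
It fails at once if the long carton is crushed against a fence (over 60 N) (contact force between long_carton and long_fence above 60 N or contact force between long_carton and short_fence above 60 N).
It fails at once if a bystander is moved by more than 30 mm (distance of any of square_carton, label_pad, bottle, tape_roll, tape_measure, dispenser from where it was at the start of the episode above 0.03 m).
It also fails if it takes over 64 s, if anything falls off the work surface, if the arm or the gripper's body presses on something with over 40 N, if the wrist force passes 120 N, or if a joint passes its speed limit or range.

### The arm

A 7-joint arm with a two-finger parallel gripper is mounted at the origin on the work surface. World frame = base frame: x ahead of the robot, y to its left, z up, the work surface at z = 0. Lengths are in m, angles in rad, forces in N, time in s.
With the tool pointing down it reaches from about 0.425 to 1.025 m from the base axis. Payload 9.4 kg.
Tool frame: the origin (TCP) lies on the centre line of the jaws, within the pads' length; the fingertips stand 11 mm ahead of it and the grasp point (between the pads) lies 8 mm behind it; z points along the fingers, y is the line along which they close (so a half turn about z gives the same grasp; the last joint's range is limited). The gripper opens to 93 mm and grips with 3 to 60 N. Pads are 15 mm wide; open, the fingers measure 128 mm over their backs; the gripper's body (75 mm by 188 mm) begins 65 mm behind the grasp point.
Start: joints at [-1.189, 0.599, -0.003, 1.599, 0.002, 0.943, -0.08], TCP at [0.321, 0.65, 0.23] pointing down, gripper open.
Joint ranges: [-2.57, 2.57], [-0.35, 1.97], [-1.29, 1.29], [0.11, 2.56], [-1.05, 4.19], [0.11, 1.86], [-2.63, 2.63]. Speed limits (rad/s): [2.22, 2.22, 3.01, 3.01, 3.14, 3.14, 3.14].

### API

Orientations are given as a unit quaternion [x, y, z, w].
In Python, from bench import bot, eyes gives the robot as it stands. The module is installed in compiled form; this text tells all that it offers.
- The arm moves only by the tool jog_arm, never from a script. Its argument "series" is a list of rows, each a list of 3 entries, a list of its own where there are three numbers: the shift along the world's x, y, z each as a share of 0.5 m, from -1 to 1, then the turn, a rotation vector about the world's x, y, z each as a share of 180 degrees, from -1 to 1, then the opening, from 0 (shut) to 1 (fully open). A call has 1 to 8 rows; each row is the pose to reach, as a shift and turn from the pose commanded when the call began, turning the shorter way round; what a row does not reach only later rows make up. A row lasts 1/8 s, in which the tool goes at most 62.5 mm and 10.7 degrees, less where a joint would pass 70% of its speed; a pose out of reach is approached as far as the arm can. A call with a number of a shift or a turn outside -1 to 1 is refused whole. A call with a gripper value outside its range is refused whole. The fingers move at their own pace and stop on an object; the grip force is fixed at half the most. Time passes only in rows, so rows that repeat a pose let the fingers close. It gives the time, the measured TCP pose, the force, the opening and the grip force at its end, in the units of the state.
- bot.get_obs(): the state, without advancing time (a new reading comes with each control period).
- eyes.snapshot(name): name is "side" or "top" or "wrist"; returns (picture, depth): 420x560x3 uint8, red, green, blue; 420x560 float32, m along the optical axis (not along the pixel's ray), 0 where there is no reading.
- eyes.camera_model(name): a dict with "K" (3x3 intrinsics, pixels), "pose" (4x4, takes a point from camera to world coordinates); the wrist camera has in their place "mount" (4x4, takes a point from camera to tool coordinates, whose origin is the TCP and whose axes are the flange's). Camera axes: x right, y down, z forward; pixel columns grow to the right and rows downward; lengths in m; the calibration is good to about 2 mm. The wrist camera is an equidistant fisheye: a pixel r from the principal point sees the ray r / f radians off the axis. A picture is of the moment at which its call begins: read the wrist's pose just before it. camera_model takes no time and is no camera call.
- bot.finish_job(): hands the job in; it is judged then, once.
The state is a dict: "t": time; "joints": joint angles; "qvel": joint speeds; "tau": joint torques, N m; "eef_pos": TCP position; "orientation": TCP orientation; "contact_force": force on the tool from outside, world axes, zero at the start; "wrist_torque": the same for the moment, N m; "finger_gap": finger opening in m; "grip_force": force on a finger pad.
Only numpy, scipy, OpenCV 4.12 (cv2) and the standard library are available. Lean on these libraries where they do the work, as an engineer would, in place of code of your own. Each camera call takes 0.05 s, during which the arm holds its last target. There are 200 camera calls.

## Working session

There is one attempt and no reset: what is moved stays moved. The work goes in short steps, Python scripts to look and compute and a tool call to move; the robot and the scene stay as the last step left them, time stands still between calls to the robot, and variables do not carry over. Pictures are saved under pics/ and viewed, at most 10 in all, crops included, and the job is handed in when it is done.

Besides the shell and the picture viewer there is one more tool, called after ">>>" in YAML: its name, and indented under it one key for each argument. jog_arm: Moves the arm, as the interface text tells. Shift numbers are shares of 0.5 m and turn numbers shares of 180 degrees, none past 1 either way. Its arguments: {"type":"object","properties":{"series":{"type":"array","items":{"type":"array"}}},"required":["series"]}

```bash
mkdir -p pics; cat > h.py <<'E'
import numpy as np, cv2
from bench import bot, eyes
def save(n,f,scale=1):
    p,d=eyes.snapshot(n); np.savez(f'pics/{f}.npz',p=p,d=d); cv2.imwrite(f'pics/{f}.png',cv2.cvtColor(p,cv2.COLOR_RGB2BGR)); return p,d
def cloud(n,d):
    m=eyes.camera_model(n);K=np.array(m['K']);T=np.array(m['pose'])
    v,u=np.mgrid[:d.shape[0],:d.shape[1]]
    c=np.stack([(u-K[0,2])/K[0,0]*d,(v-K[1,2])/K[1,1]*d,d],-1)
    w=c@T[:3,:3].T+T[:3,3]; w[d==0]=np.nan; return w
E
python3 - <<'E'
from h import *
np.set_printoptions(precision=4,suppress=True)
for n in('top','side'):
    p,d=save(n,n+'0'); m=eyes.camera_model(n);print(m['K'],m['pose'])
o=bot.get_obs();print(o)
E
```

```text
[[490.8406   0.     274.1306]
 [  0.     490.8406 205.2188]
 [  0.       0.       1.    ]] [[-0.0046 -0.9759  0.2183  0.1954]
 [-1.      0.0056  0.0036 -0.0036]
 [-0.0047 -0.2183 -0.9759  1.7355]
 [ 0.      0.      0.      1.    ]]
[[454.4369   0.     286.1646]
 [  0.     454.4369 207.3747]
 [  0.       0.       1.    ]] [[ 0.9976 -0.0539  0.0437  0.487 ]
 [-0.0691 -0.7193  0.6912 -1.0383]
 [-0.0058 -0.6926 -0.7213  1.1542]
 [ 0.      0.      0.      1.    ]]
{'t': 0.1, 'joints': array([-1.1887,  0.6   , -0.0025,  1.6   ,  0.0018,  0.9429, -0.0798]), 'qvel': array([ 0.0005, -0.0034,  0.001 , -0.0035, -0.0002,  0.0001, -0.0007]), 'tau': array([  0.0058, -76.6557,   1.5023, -25.2937,  -0.0523,   0.0136,
         0.    ]), 'eef_pos': array([0.3209, 0.6496, 0.2289]), 'orientation': array([ 0.2274,  0.9738, -0.0007, -0.0001]), 'contact_force': array([ 0.643 ,  0.4044, -0.1477]), 'wrist_torque': array([-0.025 , -0.0201,  0.0175]), 'grip_force': 0.0, 'finger_gap': 0.0933788023342439}
```

View pics/top0.png

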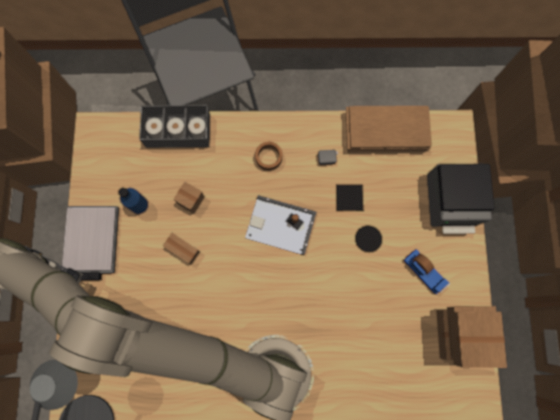

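The top view shows the jig around (281,226) with the stamp on it at (295,220). The square mat is at (350,197), the long carton at (181,249) and the square carton at (188,198).

```bash
python3 - <<'E'
from h import *
np.set_printoptions(precision=4,suppress=True)
z=np.load('pics/top0.npz');p,d=z['p'],z['d'];w=cloud('top',d)
def rect(box,lo,hi,name):
    u0,v0,u1,v1=box;q=w[v0:v1,u0:u1].reshape(-1,3);q=q[(q[:,2]>lo)&(q[:,2]<hi)]
    r=cv2.minAreaRect((q[:,:2]*1000).astype(np.float32));print(name,len(q),'c',r[0],'size',r[1],'ang',r[2],'zmed',np.median(q[:,2]))
rect((155,225,210,275),.05,.08,'long')
rect((165,175,215,220),.07,.1,'sq')
rect((275,200,312,235),.05,.12,'stamp')
rect((275,200,312,235),.03,.12,'stamp all')
rect((235,185,325,265),.003,.03,'jig')
rect((235,185,325,265),.016,.03,'fence')
for n,b in(('mat',(325,175,375,220)),('rnd',(350,220,390,260))):
    u0,v0,u1,v1=b;g=p[v0:v1,u0:u1].max(-1)<60
    q=w[v0:v1,u0:u1][g];print(n,len(q),cv2.minAreaRect((q[:,:2]*1000).astype(np.float32)),np.nanmedian(q[:,2]))
c=cv2.resize(p[185:275,150:270],None,fx=5,fy=5,interpolation=2)
a=cv2.resize(p[185:265,230:390],None,fx=5,fy=5,interpolation=cv2.INTER_CUBIC)
cv2.imwrite('pics/c1.png',a[:,:,::-1])
E
```

```text
long 534 c (422.74456787109375, 325.32989501953125) size (113.7591781616211, 55.46919631958008) ang 56.72298049926758 zmed 0.06512384619856304
sq 455 c (602.6594848632812, 302.4062805175781) size (75.04620361328125, 74.4450454711914) ang 59.65676498413086 zmed 0.08498796132506659
stamp 57 c (519.8345947265625, -70.32869720458984) size (24.164146423339844, 23.701068878173828) ang 87.04589080810547 zmed 0.09467132718680582
stamp all 92 c (543.921142578125, -62.224037170410156) size (156.40762329101562, 75.43899536132812) ang 63.742919921875 zmed 0.08449823164503623
jig 3742 c (514.337646484375, -16.257217407226562) size (324.287353515625, 288.34124755859375) ang 89.68578338623047 zmed 0.007266424689442164
fence 551 c (467.0220947265625, -4.4092559814453125) size (227.18592834472656, 254.3726348876953) ang 73.53860473632812 zmed 0.023315320891713842
mat 600 ((591.9655151367188, -285.8314514160156), (61.09367370605469, 122.5975341796875), 40.742576599121094) 0.004806100949927616
rnd 485 ((460.5626220703125, -331.0063781738281), (86.82784271240234, 85.87631225585938), 79.3669662475586) 0.004648005528944399
```

View pics/c1.png

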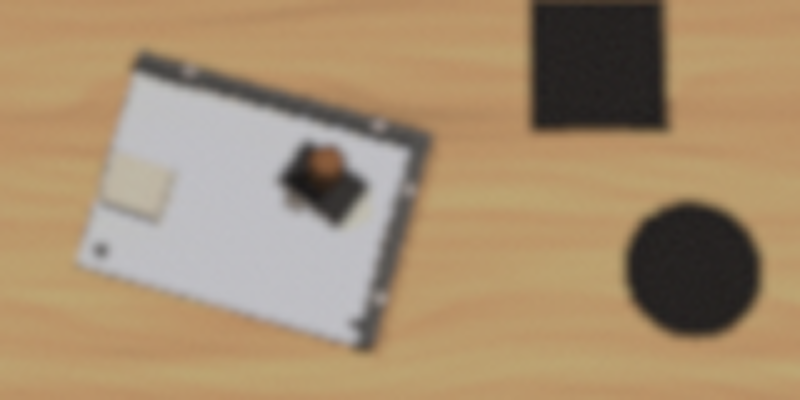

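View pics/side0.png

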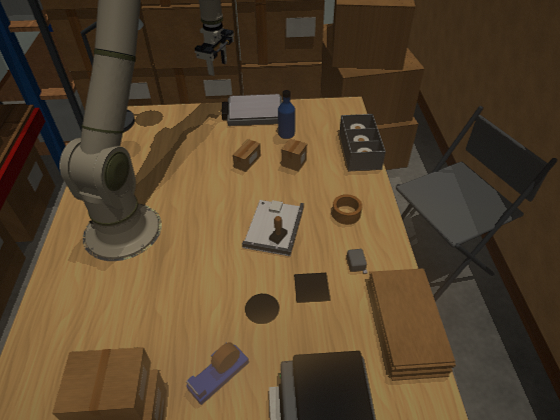

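The crop (5x, origin 230,185) shows the jig's outer corners at (138,55), (430,132), (368,350) and (78,262). The stamp foot's corners are (303,140), (280,182), (340,227) and (368,185), and the mat spans about (533–665, 2–130). The side view confirms the stamp is upright.

```bash
cat >> h.py <<'E'
def ray(n,uv,z):
    m=eyes.camera_model(n);K=np.array(m['K']);T=np.array(m['pose']);uv=np.atleast_2d(uv).astype(float)
    r=np.c_[(uv[:,0]-K[0,2])/K[0,0],(uv[:,1]-K[1,2])/K[1,1],np.ones(len(uv))]@T[:3,:3].T
    return T[:3,3]+r*((z-T[2,3])/r[:,2])[:,None]
E
python3 - <<'E'
from h import *
np.set_printoptions(precision=4,suppress=True)
f=lambda a:np.array([230,185])+(np.array(a)+.5)/5-.5
j=np.r_[ray('top',f([(138,55),(430,132),(368,350)]),.024),ray('top',f([(78,262)]),.006)][:,:2]
e=lambda a,b:(np.linalg.norm(b-a),np.degrees(np.arctan2(*(b-a)[::-1])))
print(j);print('edges',e(j[1],j[0]),e(j[2],j[1]),e(j[3],j[2]),e(j[3],j[0]))
print('centre',j.mean(0),(j[0]+j[2])/2)
s=ray('top',f([(303,140),(280,182),(340,227),(368,185)]),.024)[:,:2]
print('foot',s,s.mean(0),[e(s[i],s[(i+1)%4]) for i in range(4)])
m=ray('top',f([(533,2),(663,0),(667,129),(533,130)]),.004)[:,:2];print('mat',m.mean(0),[e(m[i],m[(i+1)%4]) for i in range(4)])
# depth image based: handle
z=np.load('pics/top0.npz');p,d=z['p'],z['d'];w=cloud('top',d)
q=w[200:235,275:312].reshape(-1,3);q=q[(q[:,2]>.08)];print('handle top',q[:,:].mean(0),len(q))
# long carton from top-face px
q=w[225:275,155:210].reshape(-1,3);q=q[q[:,2]>.055];print('carton',q.mean(0))
# side cloud
d=np.load('pics/side0.npz')['d'];w=cloud('side',d).reshape(-1,3)
for n,c,lo,hi in(('long',(.423,.325),.058,.075),('handle',(.52,-.07),.05,.1)):
    q=w[(abs(w[:,0]-c[0])<.09)&(abs(w[:,1]-c[1])<.09)&(w[:,2]>lo)&(w[:,2]<hi)]
    print(n,len(q),cv2.minAreaRect((q[:,:2]*1000).astype(np.float32)))
E
```

```text
[[ 0.6141  0.0632]
 [ 0.5564 -0.145 ]
 [ 0.401  -0.0981]
 [ 0.467   0.1062]]
edges (np.float64(0.2160656438967327), np.float64(74.52022343740967)) (np.float64(0.16232546900919492), np.float64(-16.791159550328008)) (np.float64(0.214729363875079), np.float64(-107.90720090757723)) (np.float64(0.15320392911497774), np.float64(-16.297336634476345))
centre [ 0.5096 -0.0184] [ 0.5075 -0.0174]
foot [[ 0.5511 -0.0545]
 [ 0.5208 -0.0378]
 [ 0.4882 -0.0799]
 [ 0.5182 -0.1002]] [ 0.5196 -0.0681] [(np.float64(0.03461624933204672), np.float64(151.2070057674869)), (np.float64(0.05320673548165927), np.float64(-127.75428803196468)), (np.float64(0.03628182422635281), np.float64(-34.03226080437587)), (np.float64(0.056279503606213754), np.float64(54.2940526536754))]
mat [ 0.6097 -0.2703] [(np.float64(0.09478764944253346), np.float64(-89.4261772284416)), (np.float64(0.09616477815117105), np.float64(179.20755131137068)), (np.float64(0.09652863812698204), np.float64(90.11412892988518)), (np.float64(0.09544812996773747), np.float64(-1.8465152410672063))]
handle top [ 0.5194 -0.0696  0.0952] 49
carton [0.4219 0.3246 0.0652]
long 316 ((424.17767333984375, 323.41619873046875), (116.89579010009766, 59.031192779541016), 56.91621780395508)
handle 94 ((520.2703247070312, -74.59196472167969), (23.493284225463867, 23.0517520904541), 16.295246124267578)
```

Checks hold up: jig edges come out near 220/160 mm, with yaw about -16.3° and centre (0.509,-0.018). The stamp is at (0.5195,-0.070), the mat at (0.610,-0.270), and the carton at (0.423,0.325) with its long axis at 56.8°. I'm moving towards the stamp.

>>> jog_arm:
  series:
    - [[0.03, -0.116, 0], [0, 0, -0.055], 1]
    - [[0.06, -0.23, 0], [0, 0, -0.11], 1]
    - [[0.1, -0.345, 0], [0, 0, -0.165], 1]
    - [[0.13, -0.46, 0], [0, 0, -0.22], 1]
    - [[0.165, -0.575, 0], [0, 0, -0.275], 1]
    - [[0.2, -0.69, -0.02], [0, 0, -0.33], 1]
    - [[0.23, -0.81, -0.04], [0, 0, -0.39], 1]
    - [[0.26, -0.92, -0.06], [0, 0, -0.444], 1]

```text
t: 1.1
eef_pos: [0.4512, 0.188, 0.1994]
orientation: [0.801, 0.598, 0.0, 0.0]
contact_force: [0.2, -1.0, 0.6]
finger_gap: 0.0932
grip_force: 0.0
```

>>> jog_arm:
  series:
    - [[0.03, -0.11, -0.02], [0, 0, 0], 1]
    - [[0.06, -0.22, -0.04], [0, 0, 0], 1]
    - [[0.09, -0.33, -0.06], [0, 0, 0], 1]
    - [[0.12, -0.44, -0.07], [0, 0, 0], 1]
    - [[0.138, -0.52, -0.08], [0, 0, 0], 1]
    - [[0.138, -0.52, -0.08], [0, 0, 0], 1]
    - [[0.138, -0.52, -0.08], [0, 0, 0], 1]

```text
t: 1.98
eef_pos: [0.5197, -0.0693, 0.1594]
orientation: [0.8, 0.6, -0.0, -0.0]
contact_force: [1.2, 0.9, -0.6]
finger_gap: 0.0928
grip_force: 0.0
```

```bash
python3 - <<'E'
from h import *
np.set_printoptions(precision=4,suppress=True)
o=bot.get_obs();print(o['t'],o['eef_pos'],o['orientation'],o['joints'])
m=eyes.camera_model('wrist');print(m)
save('wrist','w1')
E
```

```text
1.975 [ 0.5197 -0.0693  0.1594] [ 0.7997  0.6004 -0.0002 -0.0004] [-0.1989  0.4781  0.3148  2.1374 -0.2706  0.5638  0.0303]
{'K': array([[325.1923,   0.    , 277.8526],
       [  0.    , 325.1923, 210.0589],
       [  0.    ,   0.    ,   1.    ]]), 'mount': array([[ 0.0014, -0.9636, -0.2675,  0.0729],
       [ 1.    ,  0.0014,  0.0002, -0.0002],
       [ 0.0002, -0.2675,  0.9636, -0.1551],
       [ 0.    ,  0.    ,  0.    ,  1.    ]])}
```

View pics/w1.png

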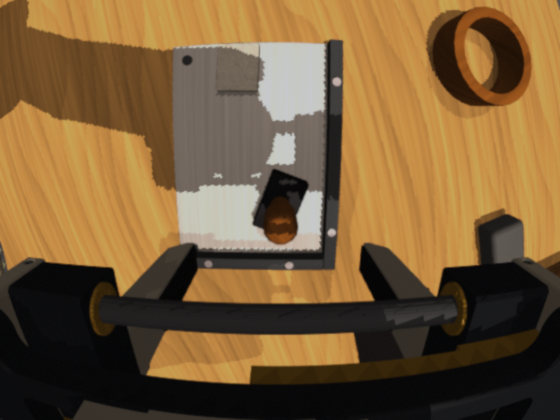

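The wrist view shows the stamp handle at about (281,222). The long fence runs from (342,42) to (334,268) and the short fence ends at (197,268), with the jig square to the tool. Next I refine these from this closer view.

```bash
cat >> h.py <<'E'
from scipy.spatial.transform import Rotation as R
def wray(uv,z,pos,quat):
    m=eyes.camera_model('wrist');K=m['K'];M=m['mount'];uv=np.atleast_2d(uv).astype(float)
    a=(uv-K[:2,2])/K[0,0];r=np.linalg.norm(a,axis=1)[:,None];c=np.c_[a/r*np.sin(r),np.cos(r)]
    T=np.eye(4);T[:3,:3]=R.from_quat(quat).as_matrix();T[:3,3]=pos;T=T@M
    w=c@T[:3,:3].T
    return T[:3,3]+w*((z-T[2,3])/w[:,2])[:,None]
E
python3 - <<'E'
from h import *
np.set_printoptions(precision=4,suppress=True)
o=bot.get_obs();P,Q=o['eef_pos'],o['orientation']
g=lambda uv,z:wray(uv,z,P,Q)[:,:2]
a=g([(342,42),(336,268),(197,268)],.024);print(a)
e=lambda a,b:(np.linalg.norm(b-a),np.degrees(np.arctan2(*(b-a)[::-1])))
print(e(a[1],a[0]),e(a[2],a[1]))
print('handle',g([(281,218)],.098))
print('foot',g([(272,170),(308,183),(254,222)],.024))
p=np.load('pics/w1.npz')['p'];cv2.imwrite('pics/c2.png',cv2.resize(p[150:290,160:360],None,fx=4,fy=4,interpolation=2)[:,:,::-1])
E
```

```text
[[ 0.6155  0.0577]
 [ 0.5566 -0.1497]
 [ 0.4222 -0.1118]]
(np.float64(0.2155739959196626), np.float64(74.15410368722964)) (np.float64(0.13958653693283346), np.float64(-15.756952152076554))
handle [[ 0.5237 -0.0625]]
foot [[ 0.5227 -0.0386]
 [ 0.5509 -0.0591]
 [ 0.4927 -0.0811]]
```

View pics/c2.png

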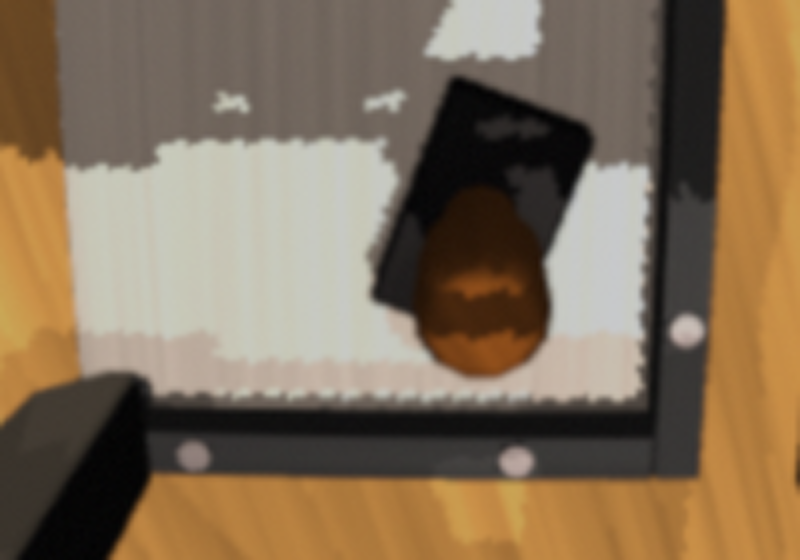

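The crop confirms the stamp is at (0.521,-0.070). Descending and gripping the handle.

>>> jog_arm:
  series:
    - [[0.002, 0, -0.07], [0, 0, 0], 1]
    - [[0.002, 0, -0.14], [0, 0, 0], 1]
    - [[0.002, 0, -0.188], [0, 0, 0], 1]
    - [[0.002, 0, -0.188], [0, 0, 0], 1]
    - [[0.002, 0, -0.188], [0, 0, 0], 0]
    - [[0.002, 0, -0.188], [0, 0, 0], 0]
    - [[0.002, 0, -0.188], [0, 0, 0], 0]
    - [[0.002, 0, -0.188], [0, 0, 0], 0]

```text
t: 3.02
eef_pos: [0.5213, -0.0699, 0.0661]
orientation: [0.8, 0.6, 0.0, 0.0]
contact_force: [0.2, -0.6, -1.6]
finger_gap: 0.0575
grip_force: 0.0
```

>>> jog_arm:
  series:
    - [[0, 0, 0], [0, 0, 0], 0]
    - [[0, 0, 0], [0, 0, 0], 0]
    - [[0, 0, 0], [0, 0, 0], 0]
    - [[0, 0, 0], [0, 0, 0], 0]

```text
t: 3.52
eef_pos: [0.521, -0.07, 0.0655]
orientation: [0.8, 0.6, -0.0, -0.0]
contact_force: [0.6, -0.5, -0.3]
finger_gap: 0.0254
grip_force: 30.0
```

>>> jog_arm:
  series:
    - [[0, 0, 0.06], [0, 0, 0], 0]
    - [[0, 0, 0.12], [0, 0, 0], 0]
    - [[0.04, -0.09, 0.14], [0, 0, 0], 0]
    - [[0.08, -0.19, 0.14], [0, 0, 0], 0]
    - [[0.125, -0.285, 0.14], [0, 0, 0], 0]
    - [[0.165, -0.37, 0.13], [0, 0, 0], 0]
    - [[0.178, -0.4, 0.1], [0, 0, 0], 0]
    - [[0.178, -0.4, 0.06], [0, 0, 0], 0]

```text
t: 4.53
eef_pos: [0.6098, -0.2706, 0.0944]
orientation: [0.8, 0.6, -0.0, -0.0]
contact_force: [-0.0, 0.1, -1.6]
finger_gap: 0.0252
grip_force: 30.0
```

```bash
python3 - <<'E'
from h import *
p,d=save('top','top1')
o=bot.get_obs();print(o['eef_pos'],o['finger_gap'])
pw,_=save('wrist','w2')
a=cv2.resize(p[170:250,300:400],(500,400),interpolation=2)
s,_=save('side','side1'); b=cv2.resize(s[220:330,240:370],(473,400),interpolation=2)
b=cv2.resize(s[240:330,270:345],(300,360),interpolation=2); b=cv2.copyMakeBorder(b,0,40,0,0,0)
cv2.imwrite('pics/c3.png',np.hstack([a,b])[:,:,::-1])
E
```

```text
[ 0.60810464 -0.26826248  0.09138942] 0.02529156116391889
```

View pics/w2.png

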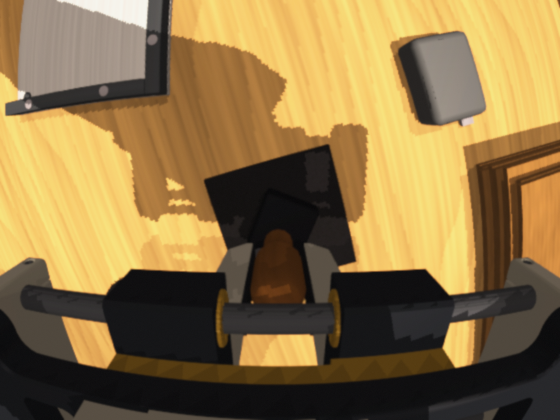

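View pics/c3.png

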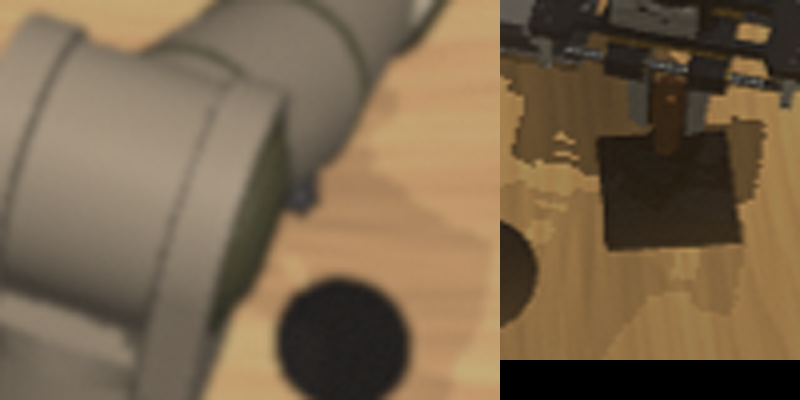

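The wrist and side views show the stamp held upright over the square mat, whose visible corners are (205,181), (327,146) and (355,262). Lowering it.

>>> jog_arm:
  series:
    - [[0, 0, -0.03], [0, 0, 0], 0]
    - [[0, 0, -0.055], [0, 0, 0], 0]
    - [[0, 0, -0.06], [0, 0, 0], 0]
    - [[0, 0, -0.064], [0, 0, 0], 0]
    - [[0, 0, -0.066], [0, 0, 0], 0]
    - [[0, 0, -0.066], [0, 0, 0], 0]

```text
t: 5.42
eef_pos: [0.6102, -0.27, 0.0636]
orientation: [0.8, 0.6, 0.0, 0.0]
contact_force: [-2.3, 1.6, 4.4]
finger_gap: 0.0255
grip_force: 30.0
```

>>> jog_arm:
  series:
    - [[0, 0, 0], [0, 0, 0], 0.5]
    - [[0, 0, 0], [0, 0, 0], 0.8]
    - [[0, 0, 0], [0, 0, 0], 0.8]
    - [[0, 0, 0], [0, 0, 0], 0.8]
    - [[0, 0, 0.05], [0, 0, 0], 0.8]
    - [[0, 0, 0.12], [0, 0, 0], 0.8]
    - [[0, 0, 0.2], [0, 0, 0], 0.9]
    - [[0, 0, 0.24], [0, 0, 0], 1]

```text
t: 6.42
eef_pos: [0.6107, -0.2704, 0.1848]
orientation: [0.8, 0.6, 0.001, 0.001]
contact_force: [0.6, -0.0, -0.7]
finger_gap: 0.0892
grip_force: 0.0
```

```bash
python3 - <<'E'
from h import *
o=bot.get_obs();print(o['eef_pos'],o['finger_gap'],o['joints'])
s,d=save('side','side2');w=cloud('side',d).reshape(-1,3)
q=w[(abs(w[:,0]-.61)<.03)&(abs(w[:,1]+.27)<.04)]
for lo,hi in((.05,.1),(.08,.105)):
    r=q[(q[:,2]>lo)&(q[:,2]<hi)];print(len(r),r.mean(0),cv2.minAreaRect((r[:,:2]*1000).astype(np.float32)),r[:,2].max())
b=cv2.resize(s[230:310,270:350],(560,560),interpolation=2);cv2.imwrite('pics/c4.png',b[:,:,::-1])
E
```

```text
[ 0.61068815 -0.27041578  0.18484226] 0.08921247229607582 [ 0.13320584  0.59346096  0.30952932  1.79515273 -0.24270969  0.78770893
  0.28187341]
111 [ 0.60866281 -0.27709516  0.08218825] ((609.2491455078125, -273.4476318359375), (22.906713485717773, 23.762102127075195), 24.568023681640625) 0.09982994442896276
66 [ 0.60942115 -0.27520431  0.09243851] ((609.6201171875, -272.71905517578125), (23.65581512451172, 22.940532684326172), 14.710503578186035) 0.1011989622082865
```

View pics/c4.png

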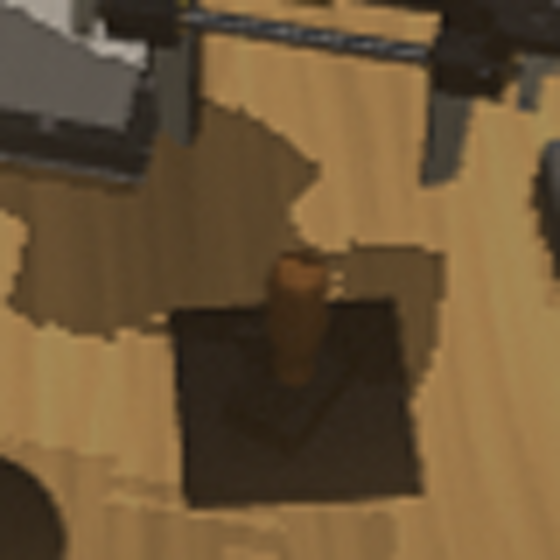

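The stamp stands upright near the mat's middle at (0.6095,-0.273), and the gripper is clear of it. On to the long carton.

>>> jog_arm:
  series:
    - [[-0.03, 0.11, 0], [0, 0, 0], 1]
    - [[-0.065, 0.22, 0], [0, 0, -0.02], 1]
    - [[-0.1, 0.33, 0], [0, 0, -0.04], 1]
    - [[-0.135, 0.44, 0], [0, 0, -0.05], 1]
    - [[-0.17, 0.55, 0], [0, 0, -0.06], 1]
    - [[-0.21, 0.66, 0], [0, 0, -0.07], 1]
    - [[-0.245, 0.77, 0], [0, 0, -0.08], 1]
    - [[-0.28, 0.88, 0], [0, 0, -0.094], 1]

```text
t: 7.48
eef_pos: [0.4693, 0.1716, 0.1823]
orientation: [0.88, 0.476, -0.0, 0.0]
contact_force: [1.6, 1.0, -0.4]
finger_gap: 0.0924
grip_force: 0.0
```

>>> jog_arm:
  series:
    - [[-0.03, 0.1, -0.02], [0, 0, 0], 1]
    - [[-0.06, 0.2, -0.05], [0, 0, 0], 1]
    - [[-0.094, 0.309, -0.1], [0, 0, 0], 1]
    - [[-0.094, 0.309, -0.1], [0, 0, 0], 1]
    - [[-0.094, 0.309, -0.1], [0, 0, 0], 1]

```text
t: 8.1
eef_pos: [0.423, 0.3238, 0.1322]
orientation: [0.879, 0.476, -0.0, 0.001]
contact_force: [0.5, -0.6, -0.1]
finger_gap: 0.0933
grip_force: 0.0
```

```bash
python3 - <<'E'
from h import *
o=bot.get_obs();print(o['eef_pos'],o['orientation'])
save('wrist','w3')
E
```

```text
[0.42304074 0.32375663 0.13222097] [ 8.79305259e-01  4.76258101e-01 -4.52549747e-04  5.26681383e-04]
```

View pics/w3.png

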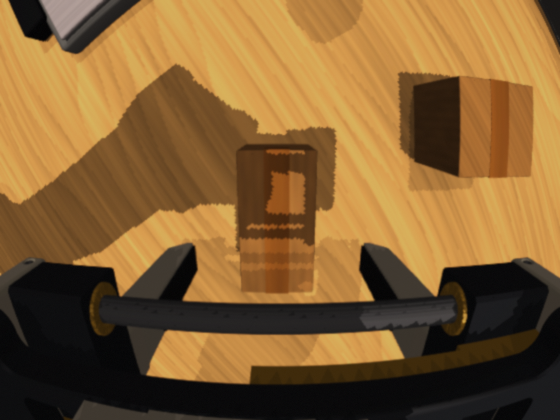

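The carton sits centred and aligned between the fingers; its top face spans (238,150), (315,150), (314,292) and (240,292). I check its centre and the home target from this view.

```bash
python3 - <<'E'
from h import *
np.set_printoptions(precision=4,suppress=True)
o=bot.get_obs()
a=wray([(238,150),(315,150),(314,292),(240,292)],.064,o['eef_pos'],o['orientation'])[:,:2]
print(a,a.mean(0)); e=lambda a,b:(np.linalg.norm(b-a),np.degrees(np.arctan2(*(b-a)[::-1])))
print([e(a[i],a[(i+1)%4]) for i in range(4)])
E
```

```text
[[0.4301 0.383 ]
 [0.4745 0.354 ]
 [0.4168 0.2602]
 [0.3679 0.2921]] [0.4223 0.3223]
[(np.float64(0.05309441460881742), np.float64(-33.161018209309326)), (np.float64(0.11015343546080082), np.float64(-121.6065567504011)), (np.float64(0.05841948914456463), np.float64(146.87798630568034)), (np.float64(0.11017745380366259), np.float64(55.62362154244152))]
```

>>> jog_arm:
  series:
    - [[0, 0, -0.07], [0, 0, 0], 1]
    - [[0, 0, -0.14], [0, 0, 0], 1]
    - [[0, 0, -0.19], [0, 0, 0], 1]
    - [[0, 0, -0.19], [0, 0, 0], 0]
    - [[0, 0, -0.19], [0, 0, 0], 0]
    - [[0, 0, -0.19], [0, 0, 0], 0]
    - [[0, 0, -0.19], [0, 0, 0], 0]
    - [[0, 0, -0.19], [0, 0, 0], 0]

```text
t: 9.15
eef_pos: [0.4233, 0.3249, 0.0384]
orientation: [0.879, 0.476, 0.001, -0.0]
contact_force: [-0.3, -0.5, 7.4]
finger_gap: 0.0559
grip_force: 30.0
```

>>> jog_arm:
  series:
    - [[0, 0, 0.05], [0, 0, 0], 0]
    - [[0, 0, 0.1], [0, 0, 0], 0]
    - [[0, 0, 0.16], [0, 0, 0], 0]
    - [[0, 0, 0.16], [0, 0, 0], 0]

```text
t: 9.65
eef_pos: [0.4236, 0.3252, 0.1193]
orientation: [0.879, 0.476, 0.002, -0.0]
contact_force: [0.7, 0.6, -2.1]
finger_gap: 0.0559
grip_force: 30.0
```

```bash
python3 - <<'E'
from h import *
np.set_printoptions(precision=4,suppress=True)
from scipy.optimize import minimize
# model: jig silhouettes; fit dark fence pixels seen in top image (z=.024) by L-shaped mask IoU
z=np.load('pics/top0.npz');p=z['p']
v,u=np.mgrid[180:270:.5,235:330:.5]
g=cv2.remap(p.max(-1).astype(np.float32),u.astype(np.float32),v.astype(np.float32),cv2.INTER_LINEAR)
w=ray('top',np.c_[u.ravel(),v.ravel()],.024)[:,:2]
w6=ray('top',np.c_[u.ravel(),v.ravel()],.006)[:,:2]
dark=(g.ravel()<110)
def loc(w,t):
    c,s=np.cos(t[2]),np.sin(t[2]);d=w-t[:2];return np.c_[d[:,0]*c+d[:,1]*s,-d[:,0]*s+d[:,1]*c]
sg=lambda x:1/(1+np.exp(-x/.0008))
def box(q,a,b,c,d):return sg(q[:,0]-a)*sg(b-q[:,0])*sg(q[:,1]-c)*sg(d-q[:,1])
def cost(t):
    t=np.array([t[0],t[1],t[2]]);q=loc(w,t)
    m=np.maximum(box(q,.068,.080,-.11,.11),box(q,-.080,.080,-.11,-.098))
    near=np.hypot(q[:,0]-.01,q[:,1]+.055)>.05
    sel=(abs(q[:,0])<.11)&(abs(q[:,1])<.14)&~((q[:,0]>-.06)&(q[:,0]<.058)&(q[:,1]>-.09)&(q[:,1]<.03))&~((q[:,0]<.055)&(q[:,1]>-.085))
    return ((m-dark)**2*sel).sum()/1
best=None
for y in(-14.5,-16,-17.5):
    r=minimize(cost,[.509,-.018,np.radians(y)],method='Nelder-Mead',options=dict(initial_simplex=np.array([.509,-.018,np.radians(y)])+np.array([[0,0,0],[.003,0,0],[0,.003,0],[0,0,.02]]),xatol=1e-5))
    t=r.x;c,s=np.cos(t[2]),np.sin(t[2]);M=np.array([[c,-s],[s,c]])
    print(r.fun,t,np.degrees(t[2]),'home',t[:2]+M@[.040,-.043],'corner',t[:2]+M@[.068,-.098])
o=[.5197,-.0693,.1594],[.7997,.6004,-.0002,-.0004]
f=lambda a:np.array([160,150])+(np.array(a)+.5)/4-.5
a=wray(f([(725,0),(697,477),(190,474),(652,438)]),.024,*o)[:,:2]
print(a,np.degrees(np.arctan2(*(a[0]-a[1])[::-1]))-90,np.degrees(np.arctan2(*(a[1]-a[2])[::-1])))
E
```

```text
287.489239567445 [ 0.5083 -0.0178 -0.2867] -16.42956220523985 home [ 0.5345 -0.0703] corner [ 0.5458 -0.131 ]
287.48924165140966 [ 0.5083 -0.0178 -0.2867] -16.42943505909033 home [ 0.5345 -0.0703] corner [ 0.5458 -0.131 ]
287.48924454962525 [ 0.5083 -0.0178 -0.2867] -16.42941813215097 home [ 0.5345 -0.0703] corner [ 0.5458 -0.131 ]
[[ 0.588  -0.0382]
 [ 0.5545 -0.1508]
 [ 0.4327 -0.1152]
 [ 0.546  -0.137 ]] -16.59165348521134 -16.305335948375365
```

>>> jog_arm:
  series:
    - [[0.03, -0.11, 0], [0, 0, 0.02], 0]
    - [[0.06, -0.22, 0], [0, 0, 0.04], 0]
    - [[0.09, -0.33, 0], [0, 0, 0.06], 0]
    - [[0.12, -0.44, 0], [0, 0, 0.075], 0]
    - [[0.15, -0.55, 0], [0, 0, 0.093], 0]
    - [[0.18, -0.66, 0], [0, 0, 0.093], 0]
    - [[0.21, -0.761, -0.03], [0, 0, 0.093], 0]
    - [[0.21, -0.761, -0.07], [0, 0, 0.093], 0]

```text
t: 10.65
eef_pos: [0.5289, -0.0609, 0.0818]
orientation: [0.803, 0.596, 0.0, 0.001]
contact_force: [-1.0, 0.6, -2.8]
finger_gap: 0.0557
grip_force: 30.0
```

>>> jog_arm:
  series:
    - [[0, 0, -0.03], [0, 0, 0], 0]
    - [[0, 0, -0.06], [0, 0, 0], 0]
    - [[0, 0, -0.07], [0, 0, 0], 0]
    - [[0, 0, -0.07], [0, 0, 0], 0]

```text
t: 11.15
eef_pos: [0.5279, -0.0554, 0.0473]
orientation: [0.8, 0.6, -0.0, -0.0]
contact_force: [0.0, -0.3, -2.5]
finger_gap: 0.0559
grip_force: 30.0
```

```bash
python3 - <<'E'
from h import *
o=bot.get_obs();print(o['eef_pos'],o['orientation'],o['contact_force'],o['finger_gap'],o['joints'])
save('wrist','w4')
E
```

```text
[ 0.5279243  -0.05538622  0.04734646] [ 8.00361313e-01  5.99517853e-01 -2.40984700e-04 -2.33055957e-04] [ 0.02276223 -0.33521213 -2.47914901] 0.05592718030642547 [-0.09410143  0.66048252  0.13430201  2.18467407 -0.27100773  0.31218673
 -0.01424999]
```

View pics/w4.png

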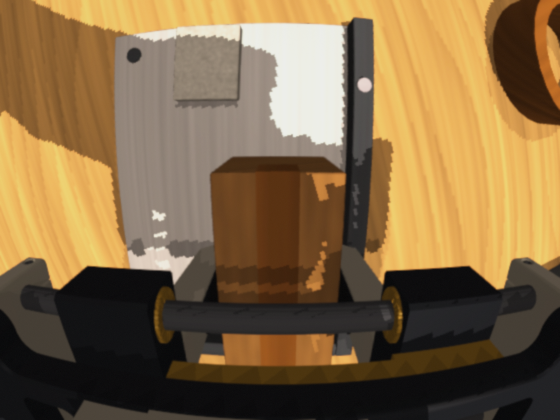

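The wrist view shows the carton level over the plate, parallel to the long fence (345–372) with a few mm of gap and clear of the label pad. Setting it down gently.

>>> jog_arm:
  series:
    - [[0, 0, -0.003], [0, 0, 0], 0]
    - [[0, 0, -0.006], [0, 0, 0], 0]
    - [[0, 0, -0.007], [0, 0, 0], 0]
    - [[0, 0, -0.007], [0, 0, 0], 0]

```text
t: 11.7
eef_pos: [0.5282, -0.056, 0.0444]
orientation: [0.801, 0.599, 0.0, 0.0]
contact_force: [0.3, 0.4, 3.2]
finger_gap: 0.0559
grip_force: 30.0
```

>>> jog_arm:
  series:
    - [[0.004, -0.001, 0.001], [0, 0, 0], 0]
    - [[0.008, -0.0023, 0.001], [0, 0, 0], 0]
    - [[0.012, -0.0035, 0.001], [0, 0, 0], 0]
    - [[0.015, -0.0045, 0.001], [0, 0, 0], 0]
    - [[0.015, -0.0045, 0.001], [0, 0, 0], 0]

```text
t: 12.32
eef_pos: [0.5357, -0.0583, 0.0446]
orientation: [0.801, 0.599, -0.0, 0.0]
contact_force: [-0.7, -0.2, -2.6]
finger_gap: 0.0555
grip_force: 30.0
```

>>> jog_arm:
  series:
    - [[0.002, -0.0006, 0], [0, 0, 0], 0]
    - [[0.002, -0.0006, 0], [0, 0, 0], 0]
    - [[0.004, -0.0012, 0], [0, 0, 0], 0]
    - [[0.004, -0.0012, 0], [0, 0, 0], 0]

```text
t: 12.82
eef_pos: [0.5377, -0.0588, 0.0446]
orientation: [0.801, 0.599, 0.0, 0.0]
contact_force: [-0.4, 0.3, -2.5]
finger_gap: 0.0557
grip_force: 30.0
```

>>> jog_arm:
  series:
    - [[0.002, -0.0006, 0], [0, 0, 0], 0]
    - [[0.002, -0.0006, 0], [0, 0, 0], 0]
    - [[0.003, -0.0009, 0], [0, 0, 0], 0]
    - [[0.003, -0.0009, 0], [0, 0, 0], 0]

```text
t: 13.32
eef_pos: [0.5391, -0.0593, 0.0446]
orientation: [0.801, 0.599, 0.0, 0.0]
contact_force: [0.2, -0.2, -2.0]
finger_gap: 0.0559
grip_force: 30.0
```

>>> jog_arm:
  series:
    - [[0.002, -0.0006, 0], [0, 0, 0], 0]
    - [[0.002, -0.0006, 0], [0, 0, 0], 0]
    - [[0.003, -0.0009, 0], [0, 0, 0], 0]
    - [[0.003, -0.0009, 0], [0, 0, 0], 0]

```text
t: 13.82
eef_pos: [0.5402, -0.0596, 0.0446]
orientation: [0.801, 0.599, -0.0, -0.0]
contact_force: [-2.5, 0.4, -2.3]
finger_gap: 0.0557
grip_force: 30.0
```

Contact with the long fence is starting. Now sliding along it towards the short fence.

>>> jog_arm:
  series:
    - [[-0.0011, -0.004, 0], [0, 0, 0], 0]
    - [[-0.0022, -0.008, 0], [0, 0, 0], 0]
    - [[-0.0034, -0.012, 0], [0, 0, 0], 0]
    - [[-0.0045, -0.0153, 0], [0, 0, 0], 0]
    - [[-0.0045, -0.0153, 0], [0, 0, 0], 0]

```text
t: 14.45
eef_pos: [0.5379, -0.0676, 0.0445]
orientation: [0.801, 0.599, -0.0, -0.0]
contact_force: [-3.3, 2.0, -2.9]
finger_gap: 0.0561
grip_force: 30.0
```

>>> jog_arm:
  series:
    - [[-0.0006, -0.002, 0], [0, 0, 0], 0]
    - [[-0.0011, -0.004, 0], [0, 0, 0], 0]
    - [[-0.0011, -0.004, 0], [0, 0, 0], 0]

```text
t: 14.82
eef_pos: [0.5374, -0.0692, 0.0445]
orientation: [0.801, 0.599, -0.0, -0.0]
contact_force: [-4.0, 3.2, -2.2]
finger_gap: 0.056
grip_force: 30.0
```

>>> jog_arm:
  series:
    - [[-0.0006, -0.002, 0], [0, 0, 0], 0]
    - [[-0.0011, -0.004, 0], [0, 0, 0], 0]
    - [[-0.0011, -0.004, 0], [0, 0, 0], 0]

```text
t: 15.2
eef_pos: [0.5368, -0.0711, 0.0445]
orientation: [0.801, 0.599, -0.0, -0.0]
contact_force: [-4.7, 2.7, -2.7]
finger_gap: 0.0559
grip_force: 30.0
```

>>> jog_arm:
  series:
    - [[-0.0006, -0.002, 0], [0, 0, 0], 0]
    - [[-0.0011, -0.004, 0], [0, 0, 0], 0]
    - [[-0.0011, -0.004, 0], [0, 0, 0], 0]

```text
t: 15.58
eef_pos: [0.5362, -0.0731, 0.0445]
orientation: [0.801, 0.599, -0.0, -0.0]
contact_force: [-3.6, 3.0, -1.7]
finger_gap: 0.0559
grip_force: 30.0
```

>>> jog_arm:
  series:
    - [[-0.0006, -0.002, 0], [0, 0, 0], 0]
    - [[-0.0006, -0.002, 0], [0, 0, 0], 0]

```text
t: 15.82
eef_pos: [0.536, -0.074, 0.0445]
orientation: [0.801, 0.599, -0.0, -0.0]
contact_force: [-3.6, 4.6, -3.3]
finger_gap: 0.0559
grip_force: 30.0
```

>>> jog_arm:
  series:
    - [[-0.0006, -0.002, 0], [0, 0, 0], 0]
    - [[-0.0006, -0.002, 0], [0, 0, 0], 0]
    - [[-0.0006, -0.002, 0], [0, 0, 0], 0]

```text
t: 16.2
eef_pos: [0.5359, -0.0741, 0.0446]
orientation: [0.8, 0.599, 0.0, -0.001]
contact_force: [-3.0, 5.9, -1.7]
finger_gap: 0.0557
grip_force: 30.0
```

>>> jog_arm:
  series:
    - [[-0.0006, -0.002, 0], [0, 0, 0], 0]
    - [[-0.0006, -0.002, 0], [0, 0, 0], 0]
    - [[-0.0006, -0.002, 0], [0, 0, 0], 0]

```text
t: 16.58
eef_pos: [0.5359, -0.0741, 0.0447]
orientation: [0.8, 0.6, 0.001, -0.001]
contact_force: [-2.1, 10.7, -1.2]
finger_gap: 0.0558
grip_force: 30.0
```

Both fences are now in contact, with about 5 N on the long one and 10 N on the short one. I settle it down slightly and increase the push on both.

>>> jog_arm:
  series:
    - [[0, 0, -0.001], [0, 0, 0], 0]
    - [[0.0012, -0.0014, -0.001], [0, 0, 0], 0]
    - [[0.0025, -0.0026, -0.001], [0, 0, 0], 0]
    - [[0.0025, -0.0026, -0.001], [0, 0, 0], 0]
    - [[0.0025, -0.0026, -0.001], [0, 0, 0], 0]
    - [[0.0025, -0.0026, -0.001], [0, 0, 0], 0]

```text
t: 17.32
eef_pos: [0.536, -0.0742, 0.0446]
orientation: [0.8, 0.6, 0.0, -0.002]
contact_force: [-7.7, 15.1, 8.7]
finger_gap: 0.0559
grip_force: 30.0
```

```bash
python3 - <<'E'
from h import *
np.set_printoptions(precision=4,suppress=True)
o=bot.get_obs();F=o['contact_force'];print(o['eef_pos'],o['orientation'],F,o['wrist_torque'],o['grip_force'])
a=np.radians(-16.4);print('jig F',F[0]*np.cos(a)+F[1]*np.sin(a),-F[0]*np.sin(a)+F[1]*np.cos(a))
s,d=save('side','side3');w=cloud('side',d).reshape(-1,3)
q=w[(abs(w[:,0]-.61)<.03)&(abs(w[:,1]+.27)<.04)&(w[:,2]>.08)&(w[:,2]<.105)];print('stamp',len(q),q.mean(0))
E
```

```text
[ 0.536  -0.0742  0.0446] [ 0.8001  0.5999  0.0002 -0.0022] [-7.7071 15.0755  8.7157] [ 3.1469  1.6037 -0.6537] 30.02284526824951
jig F -11.649974364694547 12.28609990391308
stamp 68 [ 0.6092 -0.2756  0.0926]
```

>>> jog_arm:
  series:
    - [[0, 0, 0.0012], [0, 0, 0], 0]
    - [[0.0014, -0.0012, 0.0012], [0, 0, 0], 0]
    - [[0.0026, -0.002, 0.0012], [0, 0, 0], 0]
    - [[0.0026, -0.002, 0.0012], [0, 0, 0], 0]
    - [[0.0026, -0.002, 0.0012], [0, 0, 0], 0]
    - [[0.0026, -0.002, 0.0012], [0, 0, 0], 0]
    - [[0.0026, -0.002, 0.0012], [0, 0, 0], 0]

```text
t: 18.25
eef_pos: [0.5361, -0.0743, 0.0448]
orientation: [0.8, 0.6, -0.0, -0.003]
contact_force: [-9.3, 17.4, 6.2]
finger_gap: 0.0556
grip_force: 30.0
```

```bash
python3 - <<'E'
from h import *
np.set_printoptions(precision=4,suppress=True)
o=bot.get_obs();F=o['contact_force'];print(o['eef_pos'],o['orientation'],F,o['wrist_torque'],o['qvel'])
a=np.radians(-16.4);print('jig F',F[0]*np.cos(a)+F[1]*np.sin(a),-F[0]*np.sin(a)+F[1]*np.cos(a))
E
```

```text
[ 0.5361 -0.0743  0.0448] [ 0.8     0.6    -0.0004 -0.0035] [-9.3008 17.3618  6.2321] [ 3.8005  1.9468 -0.7478] [-0.0002 -0.001   0.0012  0.0011  0.0005 -0.0005 -0.    ]
jig F -13.824351797590445 14.0294404392532
```

```bash
python3 -c "
from bench import bot
print(bot.finish_job())"
```

```text
the job is handed in; nothing more can be done
None
```

I've handed the job in, with no verdict reported back: the stamp stands upright and released within about 6 mm of the square mat's middle, and the long carton is gripped and pressed into the jig's corner with about 14 N measured towards each fence, after about 18 s on the robot's clock.

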